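# Swap the trays of the two sleeve slides

### The job

Only one of the two tray slides may stand out at a time: first push the empty tray with the yellow lip fully home, then hook a fingertip behind the blue lip and draw the loaded tray out along its rails until it stops. Do not pinch the lips, do not touch the brass sleeves on the tray, keep them standing, and leave everything else where it is.

Things in the scene. Friction and masses are not known exactly. Their poses are not given: they have to be found in the camera images.
- blue_unit: tray slide with the blue lip, its tray is home and loaded with three brass sleeves that stand upright under the cover. Fixed grey cover 95 long x 110 wide x 66 mm high, open only at the front; rails run out 60 mm in front, highest point 18 mm. Origin on the bench under the middle of the cover's front edge; x points into the cover (0 to +95 mm), y across, z up; the tray draws out along -x
- yellow_unit: tray slide with the yellow lip, its empty tray has been left part way out. Fixed grey cover 95 long x 110 wide x 66 mm high, open only at the front; rails run out 60 mm in front, highest point 18 mm. Origin on the bench under the middle of the cover's front edge; x points into the cover (0 to +95 mm), y across, z up; the tray draws out along -x
- blue_lip (a point): middle of the top edge of the blue lip, axes as the blue unit's, moves with the tray; 65 mm in front of the cover when home. Upright flange 80 wide, 6 mm thick, rolled top edge 10 mm thick, top 45 mm above the bench. Behind it (+x) a free finger bay 56 long x 74 mm wide, floor 12 mm, side walls 22 mm, crossbar at its end 24 mm above the bench
- yellow_lip (a point): middle of the top edge of the yellow lip, axes as the yellow unit's, moves with the tray; 65 mm in front of the cover when home. Upright flange 80 wide, 6 mm thick, rolled top edge 10 mm thick, top 45 mm above the bench. Behind it (+x) a free finger bay 56 long x 74 mm wide, floor 12 mm, side walls 22 mm, crossbar at its end 24 mm above the bench
- blue_tray (a joint): travel of the tray with the blue lip in m: 0 = fully home, 0.08 = drawn out to its stop; stays where it is left, about 2.5 N of sliding friction
- yellow_tray (a joint): travel of the tray with the yellow lip in m: 0 = fully home, 0.08 = drawn out to its stop; stays where it is left, about 2.5 N of sliding friction
- sleeve_1: loose brass sleeve, 23 mm across, about 40 mm tall, upright on the blue-lipped tray behind its low crossbar, under the cover at the start; origin at the centre of its foot, z along the sleeve
- sleeve_4: loose brass sleeve, 23 mm across, about 40 mm tall, upright on the blue-lipped tray behind its low crossbar, under the cover at the start; origin at the centre of its foot, z along the sleeve
- sleeve_5: loose brass sleeve, 23 mm across, about 40 mm tall, upright on the blue-lipped tray behind its low crossbar, under the cover at the start; origin at the centre of its foot, z along the sleeve
- brass_hammer_head: bystander: loose brown-brass drift, 28 mm across, 70 mm tall, standing on the bench; origin at its foot
- round_tin: bystander: loose flat white tin, 60 mm across, 21 mm high; origin at its foot
- loupe: bystander: loose black loupe, 37 mm across, 28 mm high; origin at its foot
- oil_bottle: bystander: loose cream oil bottle with a red spout, 41 mm across, 116 mm tall; origin at its foot
- slide_box_2: bystander: loose small grey-white box, 42x61x22 mm; origin at its foot

How it is judged (in metres and radians):
On the way, in this order (a step that is already met when the one before it is completed fails the run):
1. the yellow-lipped tray is fully home (value of joint yellow_tray below 0.005 m), for 0.2 s.
2. the blue-lipped tray is drawn out to its stop (value of joint blue_tray above 0.074 m), for 0.2 s.
At the end, for the whole second after the job is handed in: The yellow-lipped tray is home (within 5 mm), the blue-lipped tray is out at its stop (within 6 mm) and at rest, and the three brass sleeves stand still and upright (within about 8 degrees) on it behind its crossbar (value of joint yellow_tray below 0.005 m and value of joint blue_tray above 0.074 m and velocity of joint blue_tray between -0.01 and 0.01 m/s and angle between each of sleeve_1, sleeve_4, sleeve_5's own z axis and vertical below 0.15 rad and x of sleeve_1 in the frame of blue_lip between 0.06 and 0.16 m and z of each of sleeve_1, sleeve_4, sleeve_5 in the frame of blue_lip below -0.028 m and linear speed of each of sleeve_1, sleeve_4, sleeve_5 below 0.02 m/s and x of sleeve_4 in the frame of blue_lip between 0.06 and 0.16 m and x of sleeve_5 in the frame of blue_lip between 0.06 and 0.16 m); the robot touches nothing.
It fails at once if the blue-lipped tray is drawn out while the yellow-lipped tray is still out (value of joint blue_tray above 0.015 m and value of joint yellow_tray above 0.01 m).
It fails at once if a sleeve tips over or is lifted off the tray (angle between any of sleeve_1, sleeve_4, sleeve_5's own z axis and vertical above 0.5 rad or z of any of sleeve_1, sleeve_4, sleeve_5 in the frame of blue_lip above -0.018 m).
It fails at once if the fingers touch a sleeve (contact force between the fingers and sleeve_1 above 0.5 N or contact force between the fingers and sleeve_4 above 0.5 N or contact force between the fingers and sleeve_5 above 0.5 N).
It fails at once if a lip is pinched between the fingers ((x of the grasp point in the frame of blue_lip between -0.004 and 0.004 m and y of the grasp point in the frame of blue_lip between -0.05 and 0.05 m and z of the grasp point in the frame of blue_lip below 0.035 m and contact force between the fingers and blue_unit above 1 N) or (x of the grasp point in the frame of yellow_lip between -0.004 and 0.004 m and y of the grasp point in the frame of yellow_lip between -0.05 and 0.05 m and z of the grasp point in the frame of yellow_lip below 0.035 m and contact force between the fingers and yellow_unit above 1 N)).
It fails at once if a bystander is moved by more than 20 mm (distance of any of brass_hammer_head, round_tin, loupe, oil_bottle, slide_box_2 from where it was at the start of the episode above 0.02 m).
It also fails if it takes over 43 s, if anything falls off the work surface, if the arm or the gripper's body presses on something with over 40 N, if the wrist force passes 120 N, or if a joint passes its speed limit or range.

### The arm

A 6-joint arm with a two-finger parallel gripper is mounted at the origin on a cart in front of the work surface, level with it; the furniture and walls round the work are solid. World frame = base frame: x ahead of the robot, y to its left, z up, the work surface at z = 0. Lengths are in m, angles in degrees, forces in N, time in s.
With the tool pointing down it reaches from about 0.3 to 0.75 m from the base axis. Payload 8.5 kg.
Tool frame: the origin (TCP) lies at the very end of the fingers, on their centre line; the grasp point (between the pads) lies 19 mm behind it (env.hold_point_z is the distance from the TCP to the grasp point, in m); z points along the fingers, y is the line along which they close (so a half turn about z gives the same grasp; the last joint's range is limited). The gripper opens to 85 mm and grips with 20 to 120 N. Pads are 22 mm wide; open, the fingers measure 114 mm over their backs; the gripper's body (76 mm by 85 mm) begins 54 mm behind the grasp point. The pads swing forward as they close: fully open they stand 13 mm farther back than shut.
Start: joints at [-86.477, 21.807, 74.336, -0, 83.858, -12.336], TCP at [0.15, -0.529, 0.231] pointing down, gripper open.
Joint ranges: [-178.18, 178.18], [-50.72, 133.34], [12.68, 142.11], [-81.47, 261.47], [9.98, 163.14], [-165.26, 165.26]. Speed limits (degrees/s): [136.94, 136.94, 180, 180, 180, 180].

### API

Orientations are given as a 3x3 rotation matrix whose columns are the frame's x, y, z axes.
In Python, from rig import env, optics gives the robot as it stands.
- The arm moves only by the shell command python3 -m jog 'ROWS' [OPENING] [FORCE]. ROWS is JSON, a list of rows, each an object with "linear": the shift along the tool's x, y, z in units of 40 mm (1.0 is 40 mm), a list of three; "roll": the turn about the tool's z in units of 5 degrees (1.0 is 5 degrees). A call has 1 to 12 rows; each row shifts and turns the commanded pose from where the row before left it, along the tool's axes as they then stand; what a row does not reach is not made up. A row lasts 1/12 s, in which the tool goes at most 41.7 mm and 7.16 degrees, less where a joint would pass 70% of its speed; a pose out of reach is approached as far as the arm can. A call is refused whole if a number of a shift passes 1 or a number of a turn 1, either way. A call with a gripper value outside its range is refused whole. OPENING is the opening, from -1 (shut) to 1 (fully open), set as the call begins (- or left out, the last holds). The fingers move at their own pace and stop on an object; FORCE is the grip in N (left out, the last holds). Time passes only in rows, so rows that do not move let the fingers close. It gives the time, the measured TCP pose, the force, the opening and the grip force at its end, in the units of the state.
- env.observe(): the state, without advancing time (a new reading comes with each control period).
- optics.get_image(name): name is "scene" or "top" or "wrist"; returns the picture (420x560x3 uint8, red, green, blue); there is no depth.
- optics.calibration(name): a dict with "fov_y" (degrees; the focal length in pixels is half the picture's height over the tangent of half this angle, whatever the lens; pixels are square), "cx", "cy" (the principal point, pixels), "T" (4x4, takes a point from camera to world coordinates). Camera axes: x right, y down, z forward; pixel columns grow to the right and rows downward; lengths in m; the calibration is good to about 2 mm. A picture is of the moment at which its call begins: read the wrist's pose just before it. calibration takes no time and is no camera call; for the wrist camera it gives the pose at the moment of the call.
- env.close_job(): hands the job in; it is judged then, once.
The state is a dict: "time_s": time; "q": joint angles; "qvel": joint speeds; "joint_efforts": joint torques, N m; "position": TCP position; "tool_rot": TCP orientation; "ft_force": force on the tool from outside, world axes, zero at the start; "wrist_torque": the same for the moment, N m; "grip_width": finger opening in m; "gripper_force": force on a finger pad.
Only numpy, scipy, OpenCV 4.12 (cv2) and the standard library are available. Lean on these libraries where they do the work, as an engineer would, in place of code of your own. Each camera call takes 0.05 s, during which the arm holds its last target. There are 200 camera calls.

## Working session

There is one attempt and no reset: what is moved stays moved. The work goes in short steps, Python scripts to look and compute and a shell command to move; the robot and the scene stay as the last step left them, time stands still between calls to the robot, and variables do not carry over. Pictures are saved under pics/ and viewed, at most 10 in all, crops included, and the job is handed in when it is done.

```bash
ls; mkdir -p pics; python3 - <<'E'
from rig import env, optics
import cv2, numpy as np
s=env.observe(); print(s['time_s'],s['position'],np.round(s['tool_rot'],3).tolist(),s['grip_width'],env.hold_point_z)
for n in ('scene','top'):
    im=optics.get_image(n); cv2.imwrite(f'pics/{n}0.png',im[:,:,::-1]); c=optics.calibration(n); print(n,c['fov_y'],c['cx'],c['cy'],np.round(c['T'],3).tolist(), {k for k in c})
E
```

```text
pics
0.0 [ 0.15026931 -0.52878086  0.23072331] [[0.962, 0.273, -0.0], [0.273, -0.962, 0.001], [0.0, -0.001, -1.0]] 0.08569160444718504 0.0187
scene 55.68751272131113 277.5156422829067 218.5861902358855 [[-0.695, -0.458, 0.554, -0.142], [-0.719, 0.443, -0.536, 0.528], [0.0, -0.771, -0.637, 0.853], [0.0, 0.0, 0.0, 1.0]] {'T', 'cx', 'cy', 'fov_y'}
top 55.42580067336296 278.51756808053716 209.37661781867408 [[-0.021, -0.989, 0.148, 0.386], [-1.0, 0.023, 0.011, -0.154], [-0.014, -0.147, -0.989, 1.09], [0.0, 0.0, 0.0, 1.0]] {'T', 'cx', 'cy', 'fov_y'}
```

View pics/scene0.png

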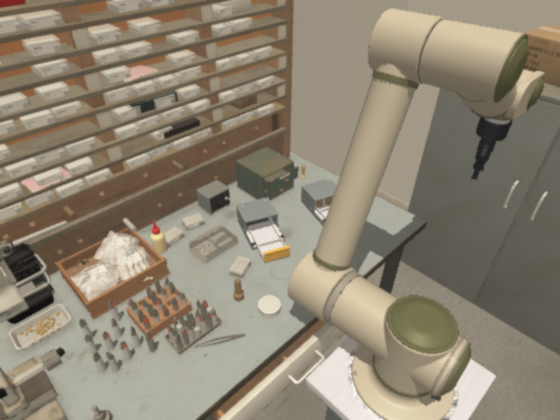

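View pics/top0.png

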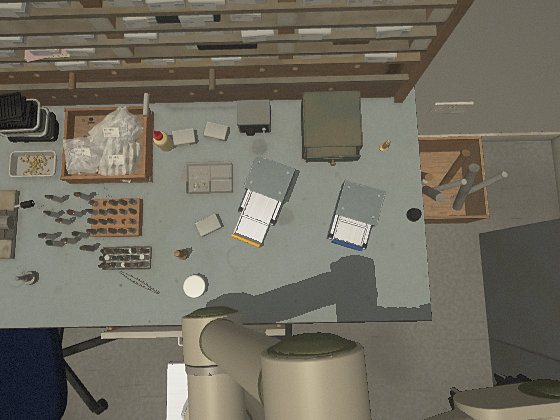

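The scene view shows the yellow lip at about (275,254) and the blue unit at about (325,205), partly hidden by the arm. In the top view the yellow lip is near (248,240) and the blue lip near (347,245). I'll enlarge the top view.

```bash
python3 - <<'E'
import cv2
im=cv2.imread('pics/top0.png')[145:260,225:400]
cv2.imwrite('pics/crop1.png',cv2.resize(im,None,fx=4.5,fy=4.5,interpolation=cv2.INTER_CUBIC))
E
```

```text
(no output)
```

View pics/crop1.png

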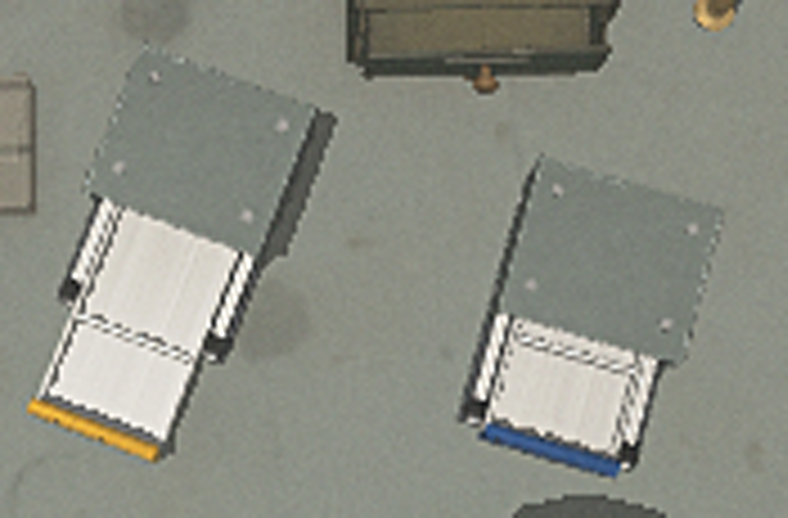

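```bash
cat > m.py <<'E'
import numpy as np
from rig import optics
def P(name,px,z,c=None):
    c=c or optics.calibration(name); f=210/np.tan(np.radians(c['fov_y']/2)); T=np.array(c['T'])
    px=np.atleast_2d(px).astype(float)
    d=np.c_[(px[:,0]-c['cx'])/f,(px[:,1]-c['cy'])/f,np.ones(len(px))]@T[:3,:3].T
    return T[:3,3]+d*((z-T[2,3])/d[:,2])[:,None]
E
python3 - <<'E'
from m import *
k=lambda p:(np.array(p)+.5)/4.5-.5+[225,145]
for n,cv,lip in (('yellow',[(145,45),(322,108),(258,260),(85,190)],[(33,405),(157,453)]),('blue',[(540,155),(722,210),(683,362),(500,310)],[(484,430),(617,470)])):
    c=P('top',k(cv),.066)[:,:2]; l=P('top',k(lip),.045)[:,:2]
    print(n,c.round(4).tolist(),'edges',[round(np.linalg.norm(c[i]-c[(i+1)%4]),4) for i in range(4)])
    f=(c[2]+c[3])/2; b=(c[0]+c[1])/2; x=(b-f)/np.linalg.norm(b-f); w=(c[2]-c[3])+(c[1]-c[0]); w/=np.linalg.norm(w)
    print(' yaw axis',np.degrees(np.arctan2(x[1],x[0])),'yaw width',np.degrees(np.arctan2(w[0],-w[1])) ,'yaw lip',np.degrees(np.arctan2((l[1]-l[0])[0],-(l[1]-l[0])[1])),'liplen',np.linalg.norm(l[1]-l[0]))
    m=l.mean(0); print(' front mid',f,'lip mid',m,'dist',(m-f)@x,'lat',(m-f)@[-x[1],x[0]])
E
```

```text
yellow [[0.6866, -0.0886], [0.646, -0.1915], [0.5569, -0.1521], [0.6005, -0.0525]] edges [np.float64(0.1106), np.float64(0.0974), np.float64(0.1087), np.float64(0.0933)]
 yaw axis -23.312089065664658 yaw width -22.592658779634917 yaw lip -22.32215647283225 liplen 0.07771667260458555
 front mid [ 0.57870857 -0.10232031] lip mid [ 0.46315031 -0.05497788] dist -0.12485967815867106 lat -0.0022534088616829803
blue [[0.6148, -0.3172], [0.5797, -0.4204], [0.4922, -0.393], [0.5245, -0.2901]] edges [np.float64(0.109), np.float64(0.0918), np.float64(0.1078), np.float64(0.0942)]
 yaw axis -17.048438267221623 yaw width -18.103105096770506 yaw lip -18.139862991011263 liplen 0.07957668323657388
 front mid [ 0.50836142 -0.34154631] lip mid [ 0.44506706 -0.31850332] dist -0.06726877424346925 lat 0.0034737727076779544
```

Both units check out: cover edges are about 95 × 110 mm and the lips about 79 mm. The yellow lip is at (0.463,-0.055), yaw about -22.7° and 60 mm out. The blue lip is at (0.4455,-0.320), yaw about -17.7° and home. Next I shut the fingers, line up with the yellow unit and go to a point in front of its lip.

```bash
python3 -m jog '[{"linear":[0,0,0],"roll":0.965},{"linear":[0,0,0],"roll":0.965},{"linear":[0,0,0],"roll":0.965},{"linear":[0,0,0],"roll":0.965},{"linear":[0,0,0],"roll":0.965},{"linear":[0,0,0],"roll":0.965},{"linear":[0,0,0],"roll":0.965},{"linear":[0,0,0],"roll":0.965}]' -1 40
python3 -m jog '[{"linear":[0.1,-0.98,0],"roll":0},{"linear":[0.1,-0.98,0],"roll":0},{"linear":[0.1,-0.98,0],"roll":0},{"linear":[0.1,-0.98,0],"roll":0},{"linear":[0.1,-0.98,0],"roll":0},{"linear":[0.1,-0.98,0],"roll":0},{"linear":[0.1,-0.98,0],"roll":0},{"linear":[0.1,-0.98,0],"roll":0},{"linear":[0.1,-0.98,0],"roll":0},{"linear":[0.1,-0.98,0],"roll":0},{"linear":[0.1,-0.98,0],"roll":0},{"linear":[0,0,0],"roll":0}]'
cat > rel.py <<'E'
from m import *; from rig import env
s=env.observe(); R=s['tool_rot']; print('t',s['time_s'],'pos',s['position'].round(4),'yaw',np.degrees(np.arctan2(R[1][0],R[0][0])).round(2),'F',np.round(s['ft_force'],1),'w',s['grip_width'])
for n,l,y in (('yellow',(.463,-.055),-22.7),('blue',(.4455,-.320),-17.7)):
    a=np.radians(y); d=s['position'][:2]-l; print(n,'TCP in lip frame x,y mm',((d@[np.cos(a),np.sin(a)])*1e3).round(1),((d@[-np.sin(a),np.cos(a)])*1e3).round(1))
E
python3 rel.py
```

```text
time_s: 0.77
position: [0.1503, -0.5289, 0.231]
tool_rot: [[0.921, -0.39, -0.0], [-0.39, -0.921, 0.001], [-0.0, -0.001, -1.0]]
ft_force: [0.8, 0.5, 0.2]
grip_width: 0.0001
gripper_force: 0.0
time_s: 1.77
position: [0.3591, -0.1428, 0.2313]
tool_rot: [[0.925, -0.38, 0.0], [-0.38, -0.925, 0.002], [-0.0, -0.002, -1.0]]
ft_force: [-0.4, -0.1, -1.3]
grip_width: 0.0
gripper_force: 0.0
t 1.7667 pos [ 0.3591 -0.1428  0.2313] yaw -22.32 F [-0.4 -0.1 -1.3] w 4.757087181374438e-05
yellow TCP in lip frame x,y mm -62.0 -121.1
blue TCP in lip frame x,y mm -136.2 142.5
```

```bash
python3 -m jog '[{"linear":[0.1,-0.76,0],"roll":0},{"linear":[0.1,-0.76,0],"roll":0},{"linear":[0.1,-0.76,0],"roll":0},{"linear":[0.1,-0.76,0],"roll":0},{"linear":[0,0,0.9],"roll":0},{"linear":[0,0,0.9],"roll":0},{"linear":[0,0,0.5],"roll":0},{"linear":[0,0,0],"roll":0},{"linear":[0,0,0],"roll":0}]'; python3 rel.py
python3 - <<'E'
from m import *; import cv2
print('tin',P('top',[194,286],.021),'drift foot',P('top',[181,256],.03))
cv2.imwrite('pics/w1.png',optics.get_image('wrist')[:,:,::-1])
E
```

```text
time_s: 2.52
position: [0.4192, -0.0426, 0.1393]
tool_rot: [[0.922, -0.387, -0.002], [-0.387, -0.922, 0.001], [-0.002, 0.0, -1.0]]
ft_force: [-0.1, -0.6, -0.0]
grip_width: -0.0001
gripper_force: 0.0
t 2.5167 pos [ 0.4192 -0.0426  0.1393] yaw -22.75 F [-0.1 -0.6 -0. ] w -9.882308689294889e-05
yellow TCP in lip frame x,y mm -45.2 -5.4
blue TCP in lip frame x,y mm -109.4 256.3
tin [[0.34659666 0.08482852 0.021     ]] drift foot [[0.4256441  0.11804697 0.03      ]]
```

View pics/w1.png

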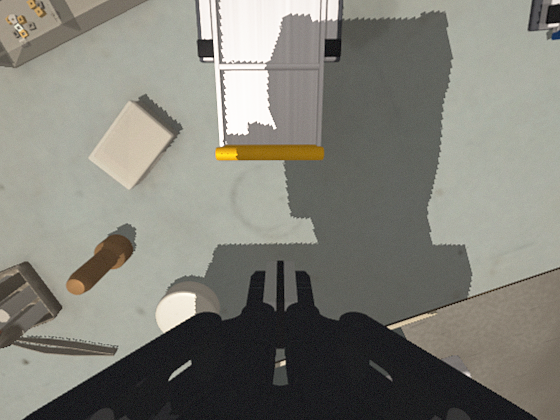

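The wrist view shows the yellow lip square to the tool, with ends at (216,153) and (324,153), and the way in front of it clear. The tin at (188,305) lies off to the left. I'll compute the lip from this picture.

```bash
python3 - <<'E'
from m import *
q=P('wrist',[(216,153),(324,153),(188,305)],.045); print(q.round(4),np.linalg.norm(q[0]-q[1]),q[:2].mean(0))
d=q[1]-q[0]; print(np.degrees(np.arctan2(d[0],-d[1])))
E
```

```text
[[ 0.481  -0.0188  0.045 ]
 [ 0.4504 -0.092   0.045 ]
 [ 0.3727  0.0618  0.045 ]] 0.07933262607813184 [ 0.46573934 -0.05537087  0.045     ]
-22.68375387907443
```

```bash
python3 -m jog '[{"linear":[0,-0.1,0.7],"roll":0},{"linear":[0,0,0.7],"roll":0},{"linear":[0,0,0.7],"roll":0},{"linear":[0,0,0.65],"roll":0},{"linear":[0.2,0,0],"roll":0},{"linear":[0.2,0,0],"roll":0},{"linear":[0.15,0,0],"roll":0},{"linear":[0.15,0,0],"roll":0},{"linear":[0.15,0,0],"roll":0},{"linear":[0.15,0,0],"roll":0},{"linear":[0.15,0,0],"roll":0},{"linear":[0.15,0,0],"roll":0}]'; python3 rel.py
```

```text
time_s: 3.57
position: [0.4692, -0.0589, 0.0297]
tool_rot: [[0.922, -0.386, -0.0], [-0.386, -0.922, 0.0], [-0.0, -0.0, -1.0]]
ft_force: [-2.6, 1.7, 3.5]
grip_width: 0.0002
gripper_force: 1.6
t 3.5667 pos [ 0.4692 -0.0589  0.0297] yaw -22.74 F [-2.6  1.7  3.5] w 0.00022028469113586708
yellow TCP in lip frame x,y mm 7.3 -1.2
blue TCP in lip frame x,y mm -56.8 255.9
```

```bash
python3 -m jog '[{"linear":[0.15,0,0],"roll":0},{"linear":[0.15,0,0],"roll":0},{"linear":[0.15,0,0],"roll":0},{"linear":[0.15,0,0],"roll":0},{"linear":[0.1,0,0],"roll":0},{"linear":[0.08,0,0],"roll":0},{"linear":[0.05,0,0],"roll":0},{"linear":[0,0,0],"roll":0}]'; python3 rel.py
```

```text
time_s: 4.23
position: [0.5, -0.0719, 0.0292]
tool_rot: [[0.922, -0.387, 0.001], [-0.387, -0.922, -0.0], [0.001, 0.0, -1.0]]
ft_force: [-0.1, -0.9, -0.1]
grip_width: 0.0001
gripper_force: 0.0
t 4.2333 pos [ 0.5    -0.0719  0.0292] yaw -22.74 F [-0.1 -0.9 -0.1] w 0.00012221918991130003
yellow TCP in lip frame x,y mm 40.6 -1.3
blue TCP in lip frame x,y mm -23.6 252.9
```

```bash
python3 -m jog '[{"linear":[0.05,0,0],"roll":0},{"linear":[0.05,0,0],"roll":0}]'; python3 -m jog '[{"linear":[0.04,0,0],"roll":0},{"linear":[0.04,0,0],"roll":0}]';python3 -m jog '[{"linear":[0.04,0,0],"roll":0},{"linear":[0,0,0],"roll":0}]'; python3 rel.py
```

```text
time_s: 4.4
position: [0.5029, -0.0732, 0.0292]
tool_rot: [[0.922, -0.386, -0.001], [-0.386, -0.922, 0.0], [-0.001, 0.0, -1.0]]
ft_force: [-2.6, 1.5, 0.6]
grip_width: -0.0001
gripper_force: 1.4
time_s: 4.57
position: [0.5048, -0.0739, 0.0291]
tool_rot: [[0.922, -0.386, -0.004], [-0.386, -0.922, 0.001], [-0.004, 0.0, -1.0]]
ft_force: [-12.5, 4.4, 8.9]
grip_width: 0.0001
gripper_force: 6.3
time_s: 4.73
position: [0.5048, -0.0739, 0.0291]
tool_rot: [[0.922, -0.386, -0.007], [-0.386, -0.922, 0.003], [-0.007, 0.0, -1.0]]
ft_force: [-13.2, 5.3, 9.6]
grip_width: 0.0002
gripper_force: 7.1
t 4.7333 pos [ 0.5048 -0.0739  0.0291] yaw -22.72 F [-13.2   5.3   9.6] w 0.00019371253494814385
yellow TCP in lip frame x,y mm 45.9 -1.3
blue TCP in lip frame x,y mm -18.3 252.5
```

The tray stopped dead with about 14 N of push at the expected place, so it is home. I hold briefly, back off, rise, turn to the blue unit's yaw and travel above its finger bay.

```bash
python3 -m jog '[{"linear":[0,0,0],"roll":0},{"linear":[0,0,0],"roll":0},{"linear":[-0.3,0,0],"roll":0},{"linear":[-0.4,0,0],"roll":0},{"linear":[0,0,-0.9],"roll":0},{"linear":[0,0,-0.9],"roll":0},{"linear":[0,0,-0.9],"roll":-0.5},{"linear":[0,0,-0.3],"roll":-0.5},{"linear":[0,0,0],"roll":0}]'
python3 -m jog '[{"linear":[0,0.8,0],"roll":0},{"linear":[0.1,0.95,0],"roll":0},{"linear":[0.1,0.95,0],"roll":0},{"linear":[0.1,0.95,0],"roll":0},{"linear":[0.1,0.95,0],"roll":0},{"linear":[0.1,0.95,0],"roll":0},{"linear":[0.1,0.6,0],"roll":0},{"linear":[0,0,0],"roll":0},{"linear":[0,0,0],"roll":0}]'; python3 rel.py
python3 - <<'E'
from m import *; import cv2
cv2.imwrite('pics/w2.png',optics.get_image('wrist')[:,:,::-1])
E
```

```text
time_s: 5.48
position: [0.4836, -0.065, 0.1528]
tool_rot: [[0.953, -0.303, 0.008], [-0.303, -0.953, -0.003], [0.008, 0.001, -1.0]]
ft_force: [0.2, -1.0, 0.4]
grip_width: 0.0002
gripper_force: 0.0
time_s: 6.23
position: [0.4292, -0.3066, 0.148]
tool_rot: [[0.952, -0.308, -0.001], [-0.308, -0.952, 0.001], [-0.001, -0.001, -1.0]]
ft_force: [0.5, -0.1, -0.3]
grip_width: 0.0001
gripper_force: 0.0
t 6.2333 pos [ 0.4292 -0.3066  0.148 ] yaw -17.92 F [ 0.5 -0.1 -0.3] w 8.789188679441038e-05
yellow TCP in lip frame x,y mm 65.9 -245.2
blue TCP in lip frame x,y mm -19.6 7.8
```

View pics/w2.png

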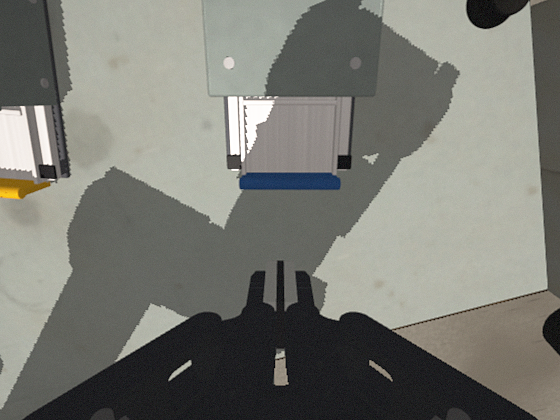

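The blue lip runs from (240,182) to (340,182), square to the tool. The bay behind it is clear up to the crossbar near (290,100), and the yellow tray's lip sits at its rail ends.

```bash
python3 - <<'E'
from m import *; from rig import env
q=P('wrist',[(240,182),(340,182)],.045); m=q.mean(0); s=env.observe(); R=np.array(s['tool_rot'])
print(m,np.linalg.norm(q[0]-q[1])); d=q[1]-q[0]; print(np.degrees(np.arctan2(d[0],-d[1])),'lip in tool',R.T@(m-s['position']))
c=P('wrist',[(207,96),(377,97)],.066); print('cover front in tool',(c-s['position'])@R)
E
```

```text
[ 0.44865611 -0.32103335  0.045     ] 0.07818251539104941
-17.72806377993467 lip in tool [0.02322407 0.00900136 0.10325686]
cover front in tool [[ 0.08625995 -0.0468622   0.08222933]
 [ 0.08578641  0.06485113  0.08211674]]
```

```bash
python3 -m jog '[{"linear":[0.6,0.11,0],"roll":0},{"linear":[0.6,0.11,0],"roll":0},{"linear":[0,0,0.7],"roll":0},{"linear":[0,0,0.7],"roll":0},{"linear":[0,0,0.7],"roll":0},{"linear":[0,0,0],"roll":0},{"linear":[0,0,0],"roll":0}]'; python3 rel.py
```

```text
time_s: 6.87
position: [0.4728, -0.3274, 0.0648]
tool_rot: [[0.953, -0.304, -0.002], [-0.304, -0.953, 0.002], [-0.002, -0.001, -1.0]]
ft_force: [0.1, -0.1, 1.0]
grip_width: -0.0001
gripper_force: 0.0
t 6.8667 pos [ 0.4728 -0.3274  0.0648] yaw -17.67 F [ 0.1 -0.1  1. ] w -0.0001443268839465484
yellow TCP in lip frame x,y mm 114.1 -247.5
blue TCP in lip frame x,y mm 28.2 1.3
```

```bash
python3 -m jog '[{"linear":[0,0,0.5],"roll":0},{"linear":[0,0,0.45],"roll":0},{"linear":[0,0,0],"roll":0},{"linear":[-0.05,0,0],"roll":0},{"linear":[-0.05,0,0],"roll":0},{"linear":[-0.04,0,0],"roll":0},{"linear":[-0.04,0,0],"roll":0},{"linear":[-0.04,0,0],"roll":0},{"linear":[-0.04,0,0],"roll":0},{"linear":[-0.04,0,0],"roll":0},{"linear":[-0.04,0,0],"roll":0},{"linear":[-0.04,0,0],"roll":0}]'; python3 rel.py
```

```text
time_s: 7.87
position: [0.4586, -0.3245, 0.0276]
tool_rot: [[0.952, -0.305, 0.001], [-0.305, -0.952, -0.001], [0.001, 0.0, -1.0]]
ft_force: [2.4, 0.0, 1.3]
grip_width: 0.0001
gripper_force: 1.4
t 7.8667 pos [ 0.4586 -0.3245  0.0276] yaw -17.75 F [2.4 0.  1.3] w 5.979539888492535e-05
yellow TCP in lip frame x,y mm 99.9 -250.3
blue TCP in lip frame x,y mm 13.8 -0.3
```

In contact behind the lip, with about 2.4 N of drag. I draw it out slowly.

```bash
python3 -m jog '[{"linear":[-0.05,0,0],"roll":0},{"linear":[-0.06,0,0],"roll":0},{"linear":[-0.06,0,0],"roll":0},{"linear":[-0.06,0,0],"roll":0},{"linear":[-0.06,0,0],"roll":0},{"linear":[-0.06,0,0],"roll":0},{"linear":[-0.06,0,0],"roll":0},{"linear":[-0.06,0,0],"roll":0},{"linear":[-0.06,0,0],"roll":0},{"linear":[-0.06,0,0],"roll":0},{"linear":[-0.06,0,0],"roll":0},{"linear":[-0.06,0,0],"roll":0}]'; python3 rel.py
python3 -m jog '[{"linear":[-0.06,0,0],"roll":0},{"linear":[-0.06,0,0],"roll":0},{"linear":[-0.06,0,0],"roll":0},{"linear":[-0.06,0,0],"roll":0},{"linear":[-0.06,0,0],"roll":0},{"linear":[-0.06,0,0],"roll":0},{"linear":[-0.06,0,0],"roll":0},{"linear":[-0.06,0,0],"roll":0},{"linear":[-0.06,0,0],"roll":0},{"linear":[-0.06,0,0],"roll":0},{"linear":[-0.05,0,0],"roll":0},{"linear":[-0.04,0,0],"roll":0}]'; python3 rel.py
```

```text
time_s: 8.87
position: [0.4309, -0.3155, 0.0273]
tool_rot: [[0.952, -0.305, -0.0], [-0.305, -0.952, 0.0], [-0.0, 0.0, -1.0]]
ft_force: [2.6, -0.7, 2.2]
grip_width: 0.0001
gripper_force: 1.4
t 8.8667 pos [ 0.4309 -0.3155  0.0273] yaw -17.74 F [ 2.6 -0.7  2.2] w 9.061154124700695e-05
yellow TCP in lip frame x,y mm 70.9 -252.7
blue TCP in lip frame x,y mm -15.3 -0.2
time_s: 9.87
position: [0.4046, -0.307, 0.0273]
tool_rot: [[0.952, -0.305, -0.0], [-0.305, -0.952, 0.0], [-0.0, -0.0, -1.0]]
ft_force: [2.9, 0.1, 3.1]
grip_width: -0.0001
gripper_force: 1.3
t 9.8667 pos [ 0.4046 -0.307   0.0273] yaw -17.74 F [2.9 0.1 3.1] w -7.343464955026369e-05
yellow TCP in lip frame x,y mm 43.4 -255.0
blue TCP in lip frame x,y mm -42.9 -0.1
```

```bash
python3 -m jog '[{"linear":[-0.05,0,0],"roll":0},{"linear":[-0.05,0,0],"roll":0},{"linear":[-0.05,0,0],"roll":0},{"linear":[-0.05,0,0],"roll":0},{"linear":[-0.04,0,0],"roll":0},{"linear":[-0.04,0,0],"roll":0},{"linear":[-0.03,0,0],"roll":0},{"linear":[-0.03,0,0],"roll":0},{"linear":[-0.03,0,0],"roll":0}]'; python3 rel.py
python3 -m jog '[{"linear":[-0.03,0,0],"roll":0},{"linear":[-0.03,0,0],"roll":0},{"linear":[-0.03,0,0],"roll":0},{"linear":[-0.03,0,0],"roll":0}]'; python3 rel.py
```

```text
time_s: 10.62
position: [0.3906, -0.3026, 0.0273]
tool_rot: [[0.952, -0.305, -0.0], [-0.305, -0.952, 0.0], [-0.0, -0.0, -1.0]]
ft_force: [2.9, 0.1, 1.0]
grip_width: 0.0
gripper_force: 1.3
t 10.6167 pos [ 0.3906 -0.3026  0.0273] yaw -17.74 F [2.9 0.1 1. ] w 4.87592982168008e-05
yellow TCP in lip frame x,y mm 28.8 -256.3
blue TCP in lip frame x,y mm -57.6 -0.1
time_s: 10.95
position: [0.3861, -0.3011, 0.0273]
tool_rot: [[0.952, -0.305, -0.0], [-0.305, -0.952, 0.0], [-0.0, -0.0, -1.0]]
ft_force: [3.3, 0.6, 1.1]
grip_width: 0.0003
gripper_force: 1.3
t 10.95 pos [ 0.3861 -0.3011  0.0273] yaw -17.74 F [3.3 0.6 1.1] w 0.0002518313944353481
yellow TCP in lip frame x,y mm 24.0 -256.7
blue TCP in lip frame x,y mm -62.4 -0.1
```

```bash
python3 -m jog '[{"linear":[-0.03,0,0],"roll":0},{"linear":[-0.03,0,0],"roll":0},{"linear":[-0.03,0,0],"roll":0}]'; python3 rel.py
python3 -m jog '[{"linear":[-0.03,0,0],"roll":0},{"linear":[-0.03,0,0],"roll":0},{"linear":[0,0,0],"roll":0}]'; python3 rel.py
```

```text
time_s: 11.2
position: [0.3852, -0.3011, 0.0276]
tool_rot: [[0.952, -0.306, 0.006], [-0.306, -0.952, -0.003], [0.007, 0.001, -1.0]]
ft_force: [23.9, 1.6, -7.5]
grip_width: -0.0002
gripper_force: 10.7
t 11.2 pos [ 0.3852 -0.3011  0.0276] yaw -17.83 F [23.9  1.6 -7.5] w -0.00018898116802601437
yellow TCP in lip frame x,y mm 23.2 -257.0
blue TCP in lip frame x,y mm -63.2 -0.3
time_s: 11.45
position: [0.3851, -0.3011, 0.0277]
tool_rot: [[0.952, -0.307, 0.011], [-0.307, -0.952, -0.005], [0.012, 0.002, -1.0]]
ft_force: [31.5, 1.6, -12.5]
grip_width: 0.0001
gripper_force: 14.4
t 11.45 pos [ 0.3851 -0.3011  0.0277] yaw -17.87 F [ 31.5   1.6 -12.5] w 0.00014360868251391565
yellow TCP in lip frame x,y mm 23.1 -257.1
blue TCP in lip frame x,y mm -63.3 -0.4
```

The stop is reached: about 31 N, no more motion, 80 mm drawn. I ease off the lip, go straight up and look.

```bash
python3 -m jog '[{"linear":[0.1,0,0],"roll":0},{"linear":[0.1,0,0],"roll":0},{"linear":[0.1,0,0],"roll":0},{"linear":[0.1,0,0],"roll":0},{"linear":[0,0,0],"roll":0},{"linear":[0,0,-0.3],"roll":0},{"linear":[0,0,-0.6],"roll":0},{"linear":[0,0,-0.9],"roll":0},{"linear":[0,0,-0.9],"roll":0},{"linear":[0,0,-0.9],"roll":0},{"linear":[0,0,0],"roll":0}]'
python3 -m jog '[{"linear":[-0.6,0,0],"roll":0},{"linear":[-0.6,0,0],"roll":0},{"linear":[-0.6,0,0],"roll":0},{"linear":[0,0,0],"roll":0},{"linear":[0,0,0],"roll":0}]'; python3 rel.py
python3 - <<'E'
from m import *; import cv2
w=optics.get_image('wrist'); t=optics.get_image('top')[145:290,200:400]
t=cv2.resize(t,None,fx=2.4,fy=2.4,interpolation=cv2.INTER_CUBIC); w=cv2.resize(w[:300],(480,257))
im=np.vstack([t[:340,:480],w]); cv2.imwrite('pics/end.png',im[:,:,::-1]); print(im.shape)
E
```

```text
time_s: 12.37
position: [0.3971, -0.3061, 0.1776]
tool_rot: [[0.952, -0.305, 0.007], [-0.305, -0.952, -0.009], [0.009, 0.006, -1.0]]
ft_force: [0.8, -0.7, 0.1]
grip_width: -0.0004
gripper_force: 0.0
time_s: 12.78
position: [0.3264, -0.2821, 0.1714]
tool_rot: [[0.952, -0.306, -0.0], [-0.306, -0.952, -0.0], [-0.0, 0.0, -1.0]]
ft_force: [-0.2, 0.3, 0.1]
grip_width: -0.0002
gripper_force: 0.0
t 12.7833 pos [ 0.3264 -0.2821  0.1714] yaw -17.82 F [-0.2  0.3  0.1] w -0.00018371333012072018
yellow TCP in lip frame x,y mm -38.3 -262.3
blue TCP in lip frame x,y mm -125.0 -0.1
(597, 480, 3)
```

View pics/end.png

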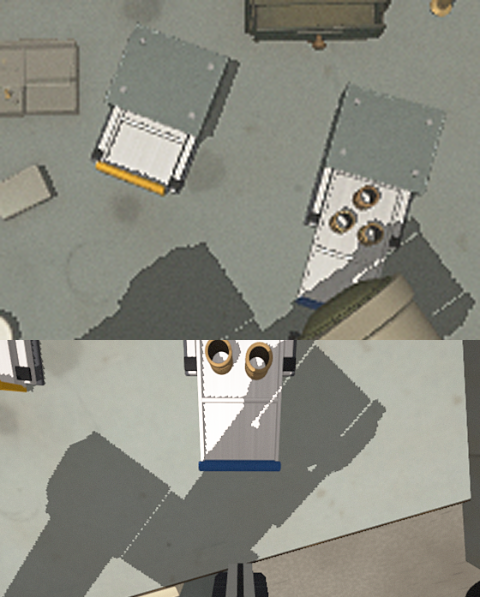

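The composite shows the yellow lip at its rail ends, near (130,178). The three sleeves stand upright behind the crossbar, at (366,197), (343,220) and (370,233). The blue lip is at (240,466), clear of the fingers. I check its travel and hand in if it agrees.

```bash
python3 - <<'E'
from m import *; from rig import env
m=P('wrist',[(280,146.5)],.045)[0]; a=np.radians(-17.73)
d=(np.array([.4475,-.3205])-m[:2])@[np.cos(a),np.sin(a)]; print(m,'travel',d)
if d>.073: print(env.close_job())
E
```

```text
[ 0.37245558 -0.29836444  0.045     ] travel 0.07822095420731681
the job is handed in; nothing more can be done
None
```

The yellow tray is home against its stop. The blue tray is drawn out to its stop, measured at about 78 mm of its 80 mm travel. The three sleeves were upright behind the crossbar in the last picture, and I've handed the job in, but no verdict came back.

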